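Hang a drying board on the rail and hold back the strap tensioner

TASK

Get the drying line ready for its strap: hook the drying-board hanger onto the rail over the blue band, keep it hooked while you slide it along the rail to the red tag, and let go so that it hangs there centred on the tag. Then push the sprung tensioner arm back by its roller, past the click of the orange pawl, until its red tail pointer stands over the green sector, and finish while still holding it there against its spring. Leave the pawl to work by itself and do not disturb the other things on the desk.

Things in the scene. Friction and masses are not known exactly. Their poses are not given: they have to be found in the camera images.
- hanger: Rigid hanger, 0.2-0.3 kg: aluminium hook, orange grip tab on top, white board with dark edges below. Origin: middle of the hook's flat ceiling, which rests on the rail's top when hung. z up, y along the board's width (along the rail when hung), x towards the hook's open side. Hook 36 (x) x 30 (y) mm; slot 20 mm wide in x, centred on the origin. Starts upright in the rack, x away from the robot.
- hanger_tab (a point): Middle of the hanger's orange grip tab, 29 mm above the hanger's origin. Tab 30 (x) x 12 (y) x 42 mm tall, from 8 to 50 mm above the origin; pinch it from above across its 12 mm.
- hanger_mouth (a point): Middle of the hook's open mouth, 14 mm to +x and 40 mm below the hanger's origin. Closed back leg on the -x side; front lip on the +x side ends 18 mm below the origin; the rail enters under it, as the hanger moves to its +x, through the 44 mm high mouth (18 to 62 mm below the origin). Below that the yoke, then the board (8 thick x 110 wide x 100 tall) down to 170 mm below the origin.
- slot_rack: Fixed plywood rack, 96 (x) x 140 (y) x 62 mm high, with slots along its y; the hanger's board stands in the middle slot, 46 mm deep (floor 12 mm above the desk), about 1 mm clearance a side: lift it straight up. Origin under the rack's middle, on the desk; same axes as the hanger at the start.
- drying_rail: Fixed steel rail, 12 mm diameter, 400 mm along its y, on dark posts (16 mm square, 90 x 30 mm feet) at y = -200 and +200 mm. Origin on the desk under its middle; rail axis 240 mm, top 246 mm above the desk. x points across it, away from the robot: the hanger, its x the same way, goes on from the robot's side along +x. Hung, the hanger's origin is 246 mm above the desk, at x 0.
- blue_band: Blue band, 60 mm long, painted round the rail near its right-hand end (robot's view). Origin on the rail's axis at the middle of the band; axes as the rail. Place along the rail varies.
- red_tag: Red band, 30 mm long (as long as the hook is wide), painted round the rail, 120 to 220 mm from the blue band towards the rail's other (+y) end. Origin on the rail's axis at its middle; axes as the rail. Place along the rail varies.
- tensioner: Fixed grey base plate of the strap tensioner, 240 (x) x 150 (y) x 12 mm. Origin under its middle, on the desk; the roller end of the arm lies towards its -x (towards the robot), a green sector (35 mm deep) for the tail pointer towards its +x.
- tension_pivot (a point): On the arm's vertical pivot axis (30 mm from the plate's middle along the plate's +x), 74 mm above the desk. At arm angle q the roller's axis lies from here at 120 mm x (-cos(0.3-q), -sin(0.3-q)) in the plate's x, y: at rest 35 mm to the plate's -y.
- roller_mid (a point): Middle (on the axis, 74 mm above the desk) of the roller to push: freely turning upright black cylinder with yellow stripe, 32 mm diameter, 42 to 105 mm above the desk, at the arm's free end, 120 mm from the pivot axis. The steel arm bar below is 24 mm wide, 30 to 42 mm above the desk, and ends 15 mm beyond the roller's axis.
- roller: The same roller; origin at its foot, on its axis, 42 mm above the desk.
- tension_arm (a joint): Angle of the sprung arm, rad: 0 at rest, growing as the roller is pushed to the plate's +y (clockwise from above), 0.66 at its end stop. The pawl clicks behind it at about 0.35; let go, it falls back a little onto the pawl. The green sector under the tail pointer spans 0.40 to 0.57, middle 0.48. Spring: about 5 N at the roller at rest, 9 N at 0.5, some 3 N more while riding over the pawl.
- pawl (a joint): Orange ratchet pawl, a sprung wedge that slides up and down in the plate, on the arm's path, 75 mm from the pivot: 0 when up, grows (m) as the passing arm presses it down, about 0.008 at most; it snaps back up to 0 behind the arm (the click). Not to be touched.
- bowl: Bystander: steel bowl, 130 mm across, 50 mm high, beyond the rail.
- spray_bottle: Bystander: white bottle with blue cap, 60 mm across, 160 mm high, beyond the rail's left end.
- paste_jar: Bystander: small jar with red lid, 44 mm across, 45 mm high, between the rack and the tensioner.
- brass_weight: Bystander: brass cylinder, 44 mm across, 35 mm high, standing under the rail.
- paste_brush: Bystander: paste brush lying near the robot.
- brush_rest: Bystander: dark wooden brush rest with a row of humps, 140 x 30 x 27 mm, to the right.
- offcut_box: Bystander: open cardboard box, 130 x 180 x 70 mm, far right.

How it is judged (in metres and radians):
On the way, in this order (a step that is already met when the one before it is completed fails the run):
1. the hanger is hooked on the rail over the blue band (its middle on the band) (x of hanger in the frame of drying_rail between -0.009 and 0.009 m and z of hanger in the frame of drying_rail between 0.238 and 0.2525 m and angle between hanger's own z axis and vertical below 0.25 rad and y of hanger in the frame of blue_band between -0.03 and 0.03 m), for 0.1 s.
2. on its way to the tag the hanger is still hooked on the rail, 30 to 65 mm short of the tag (x of hanger in the frame of drying_rail between -0.009 and 0.009 m and z of hanger in the frame of drying_rail between 0.238 and 0.2525 m and angle between hanger's own z axis and vertical below 0.25 rad and y of hanger in the frame of red_tag between -0.065 and -0.03 m).
3. the hanger hangs free and still on the rail, let go, centred on the red tag within 12 mm (x of hanger in the frame of drying_rail between -0.009 and 0.009 m and z of hanger in the frame of drying_rail between 0.238 and 0.2525 m and angle between hanger's own z axis and vertical below 0.25 rad and contact force between the fingers and hanger below 0.1 N and contact force between hanger and drying_rail above 1 N and linear speed of hanger below 0.05 m/s and y of hanger in the frame of red_tag between -0.012 and 0.012 m), for 0.2 s.
4. the tensioner arm is past the click (pawl up again behind it) (value of joint tension_arm above 0.37 rad and value of joint pawl below 0.003 m), for 0.05 s.
At the end, for the whole second after the job is handed in: Still pushing on the roller (over 3 N), tensioner arm at 0.40 to 0.57 rad (tail pointer in the green sector, clear of pawl and end stop), pawl up; the hanger hangs still, upright and free on the rail, its middle within 12 mm of the red tag's (all of step 3 and value of joint tension_arm between 0.4 and 0.57 rad and value of joint pawl below 0.003 m and contact force between the fingers and roller above 3 N); the arm keeps its last pose, push and grip.
It fails at once if the hanger is dropped or tipped over (angle between hanger's own z axis and vertical above 0.7 rad or height (world z) of hanger below 0.16 m).
It fails at once if a bystander is moved by more than 20 mm (distance of any of bowl, spray_bottle, paste_jar, brass_weight, paste_brush, brush_rest, offcut_box from where it was at the start of the episode above 0.02 m).
It fails at once if the robot presses on the pawl (contact force between the fingers and pawl above 1 N).
It also fails if it takes over 58 s, if anything falls off the work surface, if the arm or the gripper's body presses on something with over 40 N, if the wrist force passes 120 N, or if a joint passes its speed limit or range.

ROBOT

A 6-joint arm with a two-finger parallel gripper is mounted at the origin on the work surface. World frame = base frame: x ahead of the robot, y to its left, z up, the work surface at z = 0. Lengths are in m, angles in degrees, forces in N, time in s.
With the tool pointing down it reaches from about 0.375 to 0.9 m from the base axis. Payload 3.1 kg.
Tool frame: the origin (TCP) lies on the centre line of the jaws, within the pads' length; the fingertips stand 25 mm ahead of it and the grasp point (between the pads) lies 6 mm ahead of it; z points along the fingers, y is the line along which they close (so a half turn about z gives the same grasp; the last joint's range is limited). The gripper opens to 87 mm and grips with 3 to 60 N. Pads are 19 mm wide; open, the fingers measure 117 mm over their backs; the gripper's body (75 mm by 190 mm) begins 51 mm behind the grasp point.
Start: joints at [53.715, 30.224, 82.088, -0, 67.689, -10.227], TCP at [0.275, 0.561, 0.248] pointing down, gripper open.
Joint ranges: [-176.69, 176.69], [-43.24, 126.21], [12.49, 139.97], [-82, 262], [0, 151.66], [-163.58, 163.58]. Speed limits (degrees/s): [159.86, 159.86, 180, 180, 180, 180].

INTERFACE

Orientations are given as a 3x3 rotation matrix whose columns are the frame's x, y, z axes.
In Python, from rig import bot, cams, models gives the robot as it stands. The module is installed in compiled form; this text tells all that it offers.
- The arm moves only by the shell command python3 -m handwheel 'ROWS' [OPENING]. ROWS is JSON, a list of rows, each a list of 6 numbers: the shift along the world's x, y, z each as a share of 1 m, from -1 to 1, then the turn, a rotation vector about the world's x, y, z each as a share of 2 rad, from -1 to 1. In form: [[dx, dy, dz, wx, wy, wz], ...]. A call has exactly 8 rows; each row is the pose to reach, as a shift and turn from the pose commanded when the call began; what a row does not reach only later rows make up. A row lasts 1/12 s, in which the tool goes at most 41.7 mm and 7.16 degrees, less where a joint would pass 70% of its speed; a pose out of reach is approached as far as the arm can. A call with a number of a shift or a turn outside -1 to 1 is refused whole. A call with a gripper value outside its range is refused whole. OPENING is the opening, from -1 (shut) to 1 (fully open), so that 0 is half open, set as the call begins (- or left out, the last holds). The fingers move at their own pace and stop on an object; the grip force is fixed at half the most. Time passes only in rows, so rows that repeat a pose let the fingers close, or fill a call up. It gives the time, the measured TCP pose, the force, the opening and the grip force at its end, in the units of the state.
- bot.read_state(): the state, without advancing time (a new reading comes with each control period).
- cams.capture(name): name is "scene" or "top" or "wrist"; returns (picture, depth): 420x560x3 uint8, blue, green, red; 420x560 float32, m along the optical axis (not along the pixel's ray), 0 where there is no reading.
- cams.calibration(name): a dict with "mtx" (3x3 intrinsics, pixels), "R" (3x3) and "t" (3): a world point X has camera coordinates R X + t; the wrist camera has in their place "tool_from_camera" (4x4, takes a point from camera to tool coordinates, whose origin is the TCP and whose axes are the flange's). Camera axes: x right, y down, z forward; pixel columns grow to the right and rows downward; lengths in m; the calibration is good to about 2 mm. A picture is of the moment at which its call begins: read the wrist's pose just before it. calibration takes no time and is no camera call.
- bot.hand_in(): hands the job in; it is judged then, once.
Trained networks look in the newest picture that a camera, given by its name, has taken for a name from the list of things; names that differ only in an ending like _2 or _b are one class to them, and where a whole thing is asked for, a point or a joint stands for the part that bears it (a point fixed in the world has none). Each returns a list of dicts, best first, with "conf" (0 to 1); they miss things now and then, are a little off and sometimes report something else, mostly with a low value. They report only what shows in the picture. A call takes as long as a camera call.
- models.spot_in(query, camera): "position" ([column, row] in pixels, amid what is visible of it).
- models.tip_of(query, camera): "position" ([column, row] in pixels: a listed point, or the origin of a listed thing).
The state is a dict: "time_s": time; "joint_positions": joint angles; "qvel": joint speeds; "tau": joint torques, N m; "position": TCP position; "tcp_rot": TCP orientation; "force": force on the tool from outside, world axes, zero at the start; "moment": the same for the moment, N m; "opening": opening from 0.0 (shut) to 1.0 (fully open); "grasp_force": force on a finger pad.
Only numpy, scipy, OpenCV 4.12 (cv2) and the standard library are available. Lean on these libraries where they do the work, as an engineer would, in place of code of your own. Each camera call takes 0.05 s, during which the arm holds its last target. There are 200 camera calls.

## Working session

There is one attempt and no reset: what is moved stays moved. The work goes in short steps, Python scripts to look and compute and a shell command to move; the robot and the scene stay as the last step left them, time stands still between calls to the robot, and variables do not carry over. Pictures are saved under pics/ and viewed, at most 10 in all, crops included, and the job is handed in when it is done.

```bash
mkdir -p pics
cat > h.py <<'E'
import numpy as np, cv2
from rig import bot, cams, models
def pix2world(cam,uv,depth):
    c=cams.calibration(cam); K=np.array(c["mtx"])
    p=np.linalg.inv(K)@np.array([uv[0],uv[1],1.])*depth
    if cam=="wrist":
        s=bot.read_state(); T=np.array(c["tool_from_camera"])
        p=T[:3,:3]@p+T[:3,3]; return np.array(s["tcp_rot"])@p+np.array(s["position"])
    return np.array(c["R"]).T@(p-np.array(c["t"]))
def ray(cam,uv):
    a=pix2world(cam,uv,0.); b=pix2world(cam,uv,1.); return a,(b-a)/np.linalg.norm(b-a)
def tri(rs):
    A=np.zeros((3,3));b=np.zeros(3)
    for o,d in rs:
        M=np.eye(3)-np.outer(d,d);A+=M;b+=M@o
    x=np.linalg.solve(A,b)
    return x,[np.linalg.norm((np.eye(3)-np.outer(d,d))@(x-o)) for o,d in rs]
def onz(cam,uv,z):
    o,d=ray(cam,uv); return o+d*(z-o[2])/d[2]
E
python3 - <<'E'
from h import *
np.set_printoptions(precision=4,suppress=True)
s=bot.read_state(); print(s["time_s"],s["position"],s["tcp_rot"],s["opening"])
ims=[]
for c in("scene","top"):
    im,d=cams.capture(c); np.savez(f"{c}.npz",im=im,d=d); cv2.imwrite(f"pics/{c}.png",im)
    print(c,cams.calibration(c))
for q in["hanger","hanger_tab","hanger_mouth","drying_rail","blue_band","red_tag","tensioner","tension_pivot","roller_mid","roller","slot_rack"]:
    rs=[]
    for c in("scene","top"):
        r=models.tip_of(q,c)[:2]
        print(q,c,[(np.round(x["position"],1),round(x["conf"],2)) for x in r])
        if r: rs.append(ray(c,r[0]["position"]))
    if len(rs)==2: print("   tri",*tri(rs))
E
```

```text
0.0 [0.2741 0.5609 0.2466] [[-0.8984  0.4393 -0.0012]
 [ 0.4393  0.8984 -0.0018]
 [ 0.0003 -0.0021 -1.    ]] 1.0023542523996103
scene {'mtx': array([[448.8535,   0.    , 279.8833],
       [  0.    , 448.8535, 205.187 ],
       [  0.    ,   0.    ,   1.    ]]), 'R': array([[-0.8146,  0.5798,  0.0184],
       [ 0.4011,  0.5859, -0.7042],
       [-0.419 , -0.5662, -0.7098]]), 't': array([ 0.5353, -0.0728,  1.4866])}
top {'mtx': array([[533.6932,   0.    , 284.7407],
       [  0.    , 533.6932, 202.901 ],
       [  0.    ,   0.    ,   1.    ]]), 'R': array([[ 0.0219, -0.9997,  0.0049],
       [-0.9844, -0.0224, -0.1745],
       [ 0.1745, -0.001 , -0.9846]]), 't': array([-0.122 ,  0.5779,  1.6111])}
hanger scene [(array([324.8, 174.8]), 0.56)]
hanger top [(array([282.6, 246.8]), 0.75)]
   tri [ 0.4324 -0.1061  0.174 ] [np.float64(0.0004938024164865664), np.float64(0.0004938024164866029)]
hanger_tab scene [(array([326.8, 166.6]), 0.72), (array([252.5, 144.5]), 0.58)]
hanger_tab top [(array([280., 247.]), 0.69)]
   tri [ 0.4303 -0.1007  0.2058] [np.float64(0.002942236797336088), np.float64(
[... 1239 characters left out ...]
(0.006403071978183694), np.float64(0.00640307197818369)]
roller_mid scene [(array([391.8, 306.5]), 0.8)]
roller_mid top [(array([161.7, 194.4]), 0.56), (array([161.9, 218. ]), 0.44)]
   tri [0.572  0.2714 0.1356] [np.float64(0.01919356401320923), np.float64(0.019193564013209232)]
roller scene [(array([386.1, 310.1]), 0.66), (array([390.7, 303.8]), 0.5)]
roller top [(array([164.3, 215.1]), 0.42)]
   tri [0.5323 0.2608 0.0607] [np.float64(0.00014636400904036073), np.float64(0.0001463640090403868)]
slot_rack scene [(array([320.4, 219.5]), 0.66)]
slot_rack top [(array([283.3, 253.7]), 0.59)]
   tri [ 0.4274 -0.1081 -0.0121] [np.float64(0.00013660522979208427), np.float64(0.00013660522979215694)]
```

Run:
```python
import cv2
im=cv2.imread('pics/top.png'); cv2.imwrite('pics/top_c.png',cv2.resize(im[90:330,90:430],None,fx=2.3,fy=2.3,interpolation=cv2.INTER_CUBIC))
im=cv2.imread('pics/scene.png'); cv2.imwrite('pics/scene_c.png',cv2.resize(im[60:420,120:520],None,fx=1.6,fy=1.6,interpolation=cv2.INTER_CUBIC))
```

```text
(no output)
```

View pics/top_c.png

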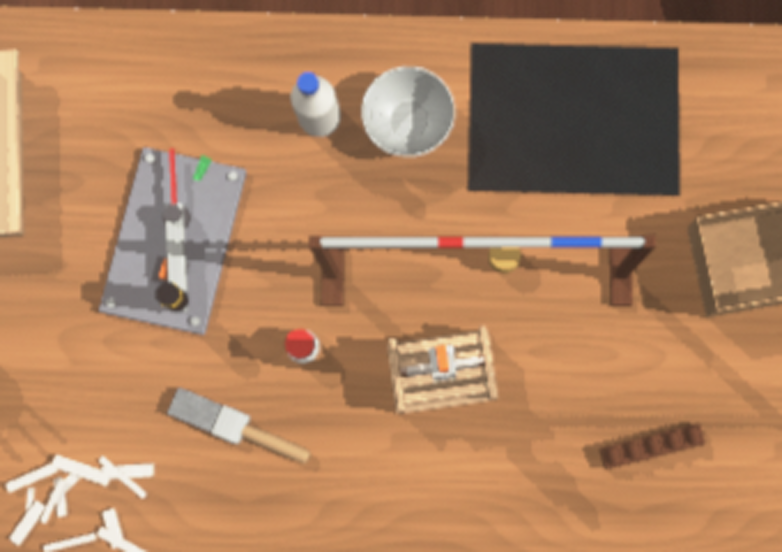

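View pics/scene_c.png

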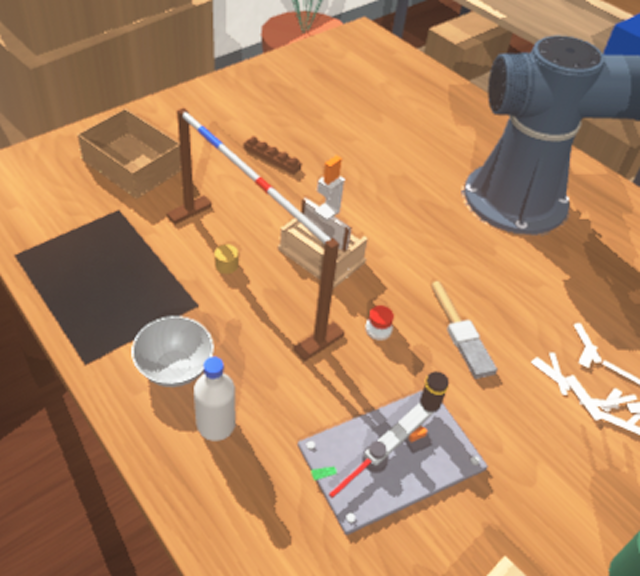

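The top view (full-frame pixels = crop/2.3 + 90) shows the red tag at about (286,195), the blue band at (341,195), the orange tab at (282,246), the tensioner around (165,195) and the roller at about (164,218). The rack is turned a few degrees from the rail. In the scene view the arm is at rest and the hanger stands upright in the middle slot. Next I'll refine this with colour and depth.

Run:
```python
from h import *
np.set_printoptions(precision=4,suppress=True)
def cloud(c):
    z=np.load(c+'.npz'); im,d=z['im'],z['d']; cal=cams.calibration(c)
    v,u=np.mgrid[:420,:560]; K=cal['mtx']
    p=np.stack([(u-K[0,2])/K[0,0]*d,(v-K[1,2])/K[1,1]*d,d],-1)
    return im,d,(p-cal['t'])@cal['R']
def fit(pts):
    m=pts[:,:2].mean(0); w,V=np.linalg.eigh(np.cov((pts[:,:2]-m).T)); a=V[:,1]; 
    a=a*np.sign(a[1]); return m,np.degrees(np.arctan2(-a[0],a[1]))
for c in("top","scene"):
    im,d,P=cloud(c); hsv=cv2.cvtColor(im,cv2.COLOR_BGR2HSV); H,S,V=[hsv[...,i].astype(int) for i in range(3)]
    ok=d>0; x,y,z=P[...,0],P[...,1],P[...,2]
    print(c,"desk z",np.median(z[ok&(abs(z)<.02)]))
    box=ok&(x>.5)&(x<.65)&(y>-.45)&(y<.2)
    rail=box&(z>.228)&(z<.262)
    print(' rail n',rail.sum(),*fit(P[rail]),'y',P[rail][:,1].min(),P[rail][:,1].max(),'z95',np.percentile(P[rail][:,2],[50,95]))
    for n,m in(("red",((H<8)|(H>172))&(S>130)),("blue",(H>100)&(H<130)&(S>120))):
        q=P[m&rail]; print(' ',n,len(q),q.mean(0),'y range',np.percentile(q[:,1],[1,99]))
    hb=ok&(x>.36)&(x<.5)&(y>-.2)&(y<0)
    t=hb&(z>.17)&(H>5)&(H<20)&(S>150); q=P[t]; print(' tab',len(q),q.mean(0),q.min(0),q.max(0),fit(q))
    t=hb&(z>.20); q=P[t]; print(' tabtop z>.2',len(q),q.mean(0), fit(q))
    t=hb&(z>.07)&(z<.15); q=P[t]; print(' board',len(q),q.mean(0),fit(q))
    t=hb&(z>.05)&(z<.075); q=P[t]; print(' racktop',len(q),q.mean(0),cv2.minAreaRect(q[:,:2].astype(np.float32)*1000))
    tb=ok&(x>.45)&(x<.8)&(y>.15)&(y<.42)
    t=tb&(z>.007)&(z<.018); q=P[t]; print(' plate',len(q),cv2.minAreaRect(q[:,:2].astype(np.float32)*1000))
    t=tb&(z>.08)&(z<.115)&(x<.6); q=P[t]; print(' roller',len(q),q.mean(0),q.min(0),q.max(0))
    t=tb&(z>.055)&(z<.115)&(x>.6); q=P[t]; print(' pivot',len(q),q.mean(0) if len(q) else 0)
```

```text
top desk z 0.0005694918514066784
 rail n 662 [ 0.5707 -0.1504] 1.3937154646953747 y -0.3550550342969046 0.059643012307482535 z95 [0.2455 0.2508]
  red 40 [ 0.5695 -0.1105  0.2458] y range [-0.123 -0.098]
  blue 62 [ 0.5714 -0.2604  0.2463] y range [-0.2881 -0.2329]
 tab 31 [ 0.4302 -0.1033  0.2328] [ 0.4175 -0.1071  0.228 ] [ 0.4427 -0.0983  0.2396] (array([ 0.4302, -0.1033]), np.float64(-81.5878380208888))
 tabtop z>.2 54 [ 0.4311 -0.1033  0.229 ] (array([ 0.4311, -0.1033]), np.float64(-77.96027168643718))
 board 121 [ 0.4318 -0.1024  0.1061] (array([ 0.4318, -0.1024]), np.float64(9.955047887782674))
 racktop 656 [ 0.4334 -0.1031  0.0585] ((434.86895751953125, -102.98429870605469), (95.4374008178711, 128.77793884277344), 9.541523933410645)
 plate 2563 ((624.525146484375, 284.66058349609375), (350.74285888671875, 267.37042236328125), 0.5313472151756287)
 roller 110 [0.5191 0.2554 0.1023] [0.5034 0.2401 0.0814] [0.5356 0.2732 0.1142]
 pivot 5 [0.636  0.2724 0.0562]
scene desk z -0.0007473011214524374
 rail n 684 [ 0.5751 -0.121 ] 1.5432815404705016 y -0.3549275466730272 0.0643227556370987 z95 [0.243  0.2464]
  red 40 [ 0.574  -0.1077  0.2436] y range [-0.1211 -0.0939]
  blue 55 [ 0.5775 -0.257   0.2441] y range [-0.2868 -0.2291]
 tab 134 [ 0.4373 -0.0971  0.216 ] [ 0.4171 -0.1091  0.1908] [ 0.4508 -0.0911  0.234 ] (array([ 0.4373, -0.0971]), np.float64(-85.83649007613664))
 tabtop z>.2 117 [ 0.4373 -0.0973  0.2191] (array([ 0.4373, -0.0973]), np.float64(-86.22316942643937))
 board 495 [ 0.4367 -0.0957  0.1028] (array([ 0.4367, -0.0957]), np.float64(10.31294441620851))
 racktop 417 [ 0.4479 -0.0882  0.0581] ((438.0030212402344, -99.52520751953125), (84.4212646484375, 138.094970703125), 15.920123100280762)
 plate 4902 ((613.3256225585938, 279.4182434082031), (151.59141540527344, 244.8882598876953), 78.91958618164062)
 roller 203 [0.5257 0.2633 0.0993] [0.5045 0.2454 0.0802] [0.5381 0.2771 0.1076]
 pivot 0 0
```

Both views agree on the measurements:
- **Rail:** x is about 0.571 at y -0.15, yaw about 1.4°.
- **Blue band:** y is about -0.259.
- **Red tag:** y is about -0.109.
- **Tab:** about (0.432, -0.101), top at 0.232, yaw about 10°.

Now I'll move above the tab.

```bash
python3 -m handwheel '[[0.02,-0.03,0.04,0,0,0.05],[0.04,-0.06,0.08,0,0,0.1],[0.06,-0.1,0.09,0,0,0.15],[0.08,-0.14,0.09,0,0,0.2],[0.1,-0.18,0.09,0,0,0.25],[0.12,-0.22,0.09,0,0,0.313],[0.14,-0.26,0.09,0,0,0.313],[0.15,-0.3,0.09,0,0,0.313]]'
python3 -m handwheel '[[0.01,-0.04,0,0,0,0],[0.01,-0.08,0,0,0,0],[0.01,-0.12,0,0,0,0],[0.01,-0.16,0,0,0,0],[0.01,-0.2,0,0,0,0],[0.01,-0.24,0,0,0,0],[0.01,-0.28,0,0,0,0],[0.01,-0.31,0,0,0,0]]'
python3 -c "
from rig import bot,cams;s=bot.read_state();print(s['joint_positions'],s['position'],s['tcp_rot']);print(cams.calibration('wrist'))"
```

```text
time_s: 1.87
position: [0.4122, 0.2967, 0.3378]
tcp_rot: [[-0.985, -0.171, 0.002], [-0.171, 0.985, 0.001], [-0.002, 0.0, -1.0]]
force: [0.5, -0.5, 0.0]
opening: 0.996
grasp_force: 0.0
time_s: 2.53
position: [0.4208, -0.0146, 0.3377]
tcp_rot: [[-0.986, -0.169, 0.001], [-0.169, 0.986, -0.001], [-0.001, -0.001, -1.0]]
force: [1.3, -0.2, -0.7]
opening: 1.001
grasp_force: 0.0
[-1.72363162e+01  7.35833846e+00  1.02289784e+02 -4.55555615e-02
  7.02741224e+01 -1.16955568e+02] [ 0.42080227 -0.01455285  0.33773306] [[-9.85601077e-01 -1.69083889e-01  1.07445820e-03]
 [-1.69085064e-01  9.85600829e-01 -1.11697590e-03]
 [-8.70124265e-04 -1.28256748e-03 -9.99998799e-01]]
{'mtx': array([[303.0272625 ,   0.        , 281.21540523],
       [  0.        , 303.0272625 , 208.47172372],
       [  0.        ,   0.        ,   1.        ]]), 'tool_from_camera': array([[-1.73869629e-04, -9.63292735e-01, -2.68453118e-01,
         7.29598982e-02],
       [ 9.99998359e-01,  3.16637507e-04, -1.78386437e-03,
         1.05152682e-04],
       [ 1.80338592e-03, -2.68452988e-01,  9.63291099e-01,
        -1.37308067e-01],
       [ 0.00000000e+00,  0.00000000e+00,  0.00000000e+00,
         1.00000000e+00]])}
```

```bash
python3 -m handwheel '[[0,-0.04,0,0,0,0],[0.005,-0.07,0,0,0,0],[0.011,-0.087,0,0,0,0],[0.011,-0.087,0,0,0,0],[0.011,-0.087,0,0,0,0],[0.011,-0.087,0,0,0,0],[0.011,-0.087,0,0,0,0],[0.011,-0.087,0,0,0,0]]'
cat > w.py <<'E'
from h import *
np.set_printoptions(precision=4,suppress=True)
def wcloud():
    s=bot.read_state(); im,d=cams.capture('wrist'); c=cams.calibration('wrist'); K=c['mtx'];T=c['tool_from_camera']
    v,u=np.mgrid[:420,:560]
    p=np.stack([(u-K[0,2])/K[0,0]*d,(v-K[1,2])/K[1,1]*d,d],-1)
    p=p@T[:3,:3].T+T[:3,3]
    return im,d,p@np.array(s['tcp_rot']).T+np.array(s['position']),s
E
python3 - <<'E'
from w import *
im,d,P,s=wcloud(); print(s['position']); cv2.imwrite('pics/w1.png',im)
hsv=cv2.cvtColor(im,cv2.COLOR_BGR2HSV); H,S,V=[hsv[...,i].astype(int) for i in range(3)]
x,y,z=P[...,0],P[...,1],P[...,2]
m=(d>0)&(H>5)&(H<20)&(S>150)&(z>.15)&(z<.28)&(abs(x-.43)<.06)&(abs(y+.1)<.06)
q=P[m]; zt=np.percentile(q[:,2],90); print(len(q),q.min(0),q.max(0),zt)
q=q[q[:,2]>zt-.006]; print('top',len(q),q.mean(0),cv2.minAreaRect(q[:,:2].astype(np.float32)*1000))
m=(d>0)&(z>.085)&(z<.12)&(x>.35)&(x<.5); q=P[m];print('board',len(q),q.mean(0))
print(models.tip_of('hanger_tab','wrist'))
m=(d>0)&(z>.225)&(z<.26)&(x>.5)&(x<.65); q=P[m];
if len(q): print('rail',len(q),np.polyfit(q[:,1],q[:,0],1),np.percentile(q[:,2],[50,95]),q[:,1].min(),q[:,1].max())
E
```

```text
time_s: 3.2
position: [0.4317, -0.0976, 0.3373]
tcp_rot: [[-0.985, -0.172, -0.0], [-0.172, 0.985, 0.0], [0.0, 0.0, -1.0]]
force: [0.1, 0.4, 0.4]
opening: 1.0
grasp_force: 0.0
[ 0.4317 -0.0976  0.3373]
584 [ 0.4168 -0.1096  0.197 ] [ 0.4478 -0.0939  0.2341] 0.2328759871702303
top 495 [ 0.4317 -0.1019  0.232 ] ((432.2357177734375, -101.87135314941406), (29.89075469970703, 11.050212860107422), 9.895376205444336)
board 638 [ 0.4327 -0.1025  0.1075]
[{'position': [276.6, 208.6], 'conf': 0.77}]
```

View pics/w1.png

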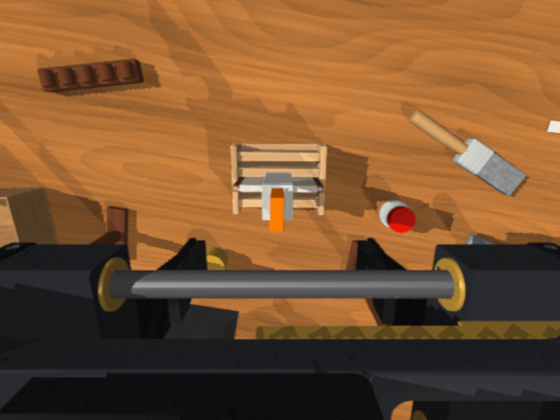

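The wrist view shows the orange tab at (277,208), standing clear in the rack between the fingers. It measures (0.432, -0.102), top at 0.232, yaw 9.9°. I'll go down and grip.

```bash
python3 -m handwheel '[[0,-0.004,-0.02,0,0,0],[0,-0.004,-0.05,0,0,0],[0,-0.004,-0.08,0,0,0],[0,-0.004,-0.1,0,0,0],[0,-0.004,-0.115,0,0,0],[0,-0.004,-0.115,0,0,0],[0,-0.004,-0.115,0,0,0],[0,-0.004,-0.115,0,0,0]]'
python3 -m handwheel '[[0,0,0,0,0,0],[0,0,0,0,0,0],[0,0,0,0,0,0],[0,0,0,0,0,0],[0,0,0,0,0,0],[0,0,0,0,0,0],[0,0,0,0,0,0],[0,0,0,0,0,0]]' -1
```

```text
time_s: 3.97
position: [0.4328, -0.1029, 0.2232]
tcp_rot: [[-0.985, -0.171, 0.002], [-0.171, 0.985, -0.001], [-0.001, -0.001, -1.0]]
force: [0.3, -0.9, 0.8]
opening: 0.999
grasp_force: 0.0
time_s: 4.63
position: [0.432, -0.1029, 0.2223]
tcp_rot: [[-0.985, -0.17, -0.0], [-0.17, 0.985, 0.0], [0.0, 0.0, -1.0]]
force: [0.4, 0.4, 0.1]
opening: 0.483
grasp_force: 0.0
```

```bash
python3 -m handwheel '[[0,0,0,0,0,0],[0,0,0,0,0,0],[0,0,0,0,0,0],[0,0,0,0,0,0],[0,0,0,0,0,0],[0,0,0,0,0,0],[0,0,0,0,0,0],[0,0,0,0,0,0]]'
python3 -m handwheel '[[0,0,0.005,0,0,0],[0,0,0.015,0,0,0],[0,0,0.03,0,0,0],[0,0,0.045,0,0,0],[0,0,0.06,0,0,0],[0,0,0.075,0,0,0],[0,0,0.09,0,0,0],[0,0,0.102,0,0,0]]'
```

```text
time_s: 5.3
position: [0.4318, -0.1027, 0.2222]
tcp_rot: [[-0.985, -0.17, -0.001], [-0.17, 0.985, 0.0], [0.0, 0.0, -1.0]]
force: [0.6, -0.2, -0.9]
opening: 0.135
grasp_force: 30.0
time_s: 5.97
position: [0.4319, -0.1029, 0.3255]
tcp_rot: [[-0.985, -0.17, 0.001], [-0.17, 0.985, -0.001], [-0.0, -0.001, -1.0]]
force: [-0.9, 0.0, -1.8]
opening: 0.133
grasp_force: 30.0
```

```bash
python3 -m handwheel '[[0.01,-0.01,0,0,0,-0.01],[0.02,-0.03,0,0,0,-0.03],[0.03,-0.055,0,0,0,-0.05],[0.045,-0.085,0,0,0,-0.073],[0.06,-0.115,0,0,0,-0.073],[0.068,-0.14,0,0,0,-0.073],[0.072,-0.15,0,0,0,-0.073],[0.072,-0.156,0,0,0,-0.073]]'
python3 - <<'E'
from w import *
s=bot.read_state(); print(s['position'],s['tcp_rot'])
for c in('scene','top'):
    im,d=cams.capture(c); np.savez(c+'2.npz',im=im,d=d)
    for q in('hanger','hanger_tab','hanger_mouth','blue_band','red_tag'):
        print(c,q,[(np.round(r['position'],1),round(r['conf'],2)) for r in models.tip_of(q,c)[:2]])
    cal=cams.calibration(c); v,u=np.mgrid[:420,:560]; K=cal['mtx']
    P=(np.stack([(u-K[0,2])/K[0,0]*d,(v-K[1,2])/K[1,1]*d,d],-1)-cal['t'])@cal['R']
    hsv=cv2.cvtColor(im,cv2.COLOR_BGR2HSV); H,S,V=[hsv[...,i].astype(int) for i in range(3)]
    m=(P[...,0]>.55)&(P[...,0]<.6)&(P[...,2]>.228)&(P[...,2]<.262)&(P[...,1]>-.36)&(P[...,1]<.06)
    for n,k in(("red",((H<8)|(H>172))&(S>130)),("blue",(H>100)&(H<130)&(S>120))):
        q=P[m&k]; print(n,len(q),q.mean(0) if len(q) else 0)
    m=(d>0)&(P[...,2]>.11)&(P[...,2]<.2)&(abs(P[...,0]-.504)<.03)&(abs(P[...,1]+.259)<.08); q=P[m]
    if len(q)>5: print('board',len(q),q.mean(0),q.min(0),q.max(0),np.degrees(np.arctan(np.polyfit(q[:,1],q[:,0],1)[0])))
im=np.load('scene2.npz')['im']; cv2.imwrite('pics/s2.png',cv2.resize(im[60:300,160:440],None,fx=2.5,fy=2.5,interpolation=cv2.INTER_CUBIC))
E
```

```text
time_s: 6.63
position: [0.5045, -0.2605, 0.3239]
tcp_rot: [[-1.0, -0.024, -0.0], [-0.024, 1.0, 0.0], [0.0, 0.0, -1.0]]
force: [0.0, 0.9, -2.6]
opening: 0.136
grasp_force: 30.0
[ 0.5045 -0.2605  0.3239] [[-0.9997 -0.0237 -0.0002]
 [-0.0237  0.9997  0.0001]
 [ 0.0002  0.0001 -1.    ]]
scene hanger [(array([269.8, 123.6]), 0.61)]
scene hanger_tab [(array([269. , 112.9]), 0.67)]
scene hanger_mouth [(array([269.4, 136.5]), 0.9), (array([358.3, 335.7]), 0.69)]
scene blue_band [(array([288.3, 160.1]), 0.68), (array([252.6, 147.1]), 0.39)]
scene red_tag [(array([284.2, 176.6]), 0.39)]
red 43 [ 0.5746 -0.1072  0.2437]
blue 55 [ 0.5775 -0.2569  0.2441]
board 413 [ 0.5123 -0.2536  0.1597] [ 0.5022 -0.3161  0.1103] [ 0.5169 -0.1996  0.1997] -2.181189888159889
top hanger [(array([343.1, 215.9]), 0.53)]
top hanger_tab [(array([337.6, 214.8]), 0.61)]
top hanger_mouth [(array([370.6, 288.3]), 0.67), (array([341.2, 212.8]), 0.54)]
top blue_band []
top red_tag [(array([284.6, 193.5]), 0.51)]
red 39 [ 0.5693 -0.1105  0.2468]
blue 0 0
board 24 [ 0.5021 -0.2548  0.1309] [ 0.5007 -0.3008  0.1144] [ 0.5041 -0.2192  0.1474] -1.3062185106359532
```

View pics/s2.png

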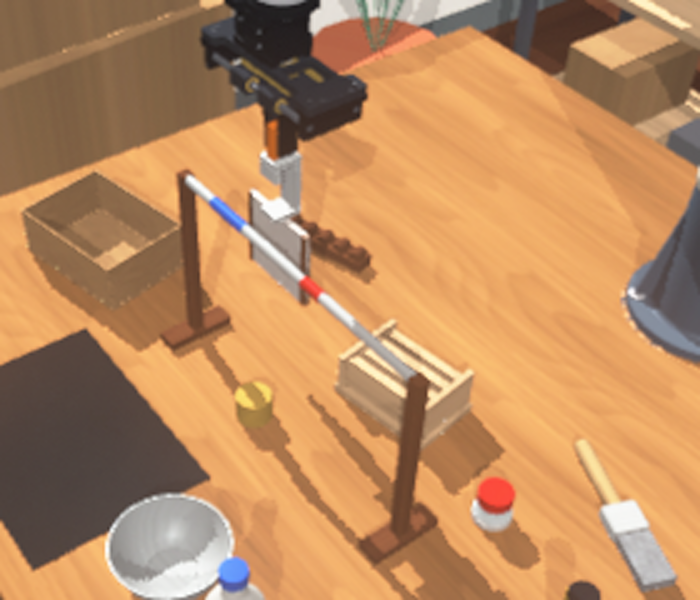

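The scene view shows the hanger upright in the gripper, on the robot's side of the rail and level with the blue band. The rail is at mouth height. I'll move in along +x.

```bash
python3 -m handwheel '[[0.01,0.001,0,0,0,0],[0.02,0.001,0,0,0,0],[0.03,0.001,0,0,0,0],[0.04,0.001,0,0,0,0],[0.05,0.001,0,0,0,0],[0.06,0.001,0,0,0,0],[0.0685,0.001,0,0,0,0],[0.0685,0.001,0,0,0,0]]'
python3 -m handwheel '[[0,0,-0.003,0,0,0],[0,0,-0.007,0,0,0],[0,0,-0.011,0,0,0],[0,0,-0.015,0,0,0],[0,0,-0.019,0,0,0],[0,0,-0.023,0,0,0],[0,0,-0.026,0,0,0],[0,0,-0.026,0,0,0]]'
```

```text
time_s: 7.9
position: [0.5746, -0.2579, 0.324]
tcp_rot: [[-1.0, -0.026, 0.001], [-0.026, 1.0, -0.0], [-0.001, -0.0, -1.0]]
force: [0.3, -1.0, -3.2]
opening: 0.136
grasp_force: 30.0
time_s: 8.57
position: [0.572, -0.2577, 0.2974]
tcp_rot: [[-1.0, -0.025, -0.002], [-0.025, 1.0, 0.001], [0.002, 0.001, -1.0]]
force: [0.3, 0.6, -2.2]
opening: 0.132
grasp_force: 30.0
```

```bash
python3 -m handwheel '[[0,0,-0.002,0,0,0],[0,0,-0.004,0,0,0],[0,0,-0.006,0,0,0],[0,0,-0.008,0,0,0],[0,0,-0.009,0,0,0],[0,0,-0.01,0,0,0],[0,0,-0.0105,0,0,0],[0,0,-0.0105,0,0,0]]'
```

```text
time_s: 9.23
position: [0.5725, -0.2578, 0.2877]
tcp_rot: [[-1.0, -0.025, -0.0], [-0.025, 1.0, 0.0], [0.0, 0.0, -1.0]]
force: [0.0, -0.2, -2.0]
opening: 0.138
grasp_force: 30.0
```

Run:
```python
from w import *
for c in('scene',):
    im,d=cams.capture(c)
    cal=cams.calibration(c); v,u=np.mgrid[:420,:560]; K=cal['mtx']
    P=(np.stack([(u-K[0,2])/K[0,0]*d,(v-K[1,2])/K[1,1]*d,d],-1)-cal['t'])@cal['R']
    m=(d>0)&(P[...,2]>.09)&(P[...,2]<.17)&(abs(P[...,0]-.575)<.03)&(abs(P[...,1]+.259)<.08); q=P[m]
    print('board',len(q),q.mean(0),q.min(0),q.max(0))
    for q in('hanger','hanger_tab','hanger_mouth'):
        print(c,q,[(np.round(r['position'],1),round(r['conf'],2)) for r in models.tip_of(q,c)[:2]])
    cv2.imwrite('pics/s3.png',cv2.resize(im[60:240,180:400],None,fx=3.3,fy=3.3,interpolation=cv2.INTER_CUBIC))
```

```text
board 545 [ 0.58   -0.2619  0.1296] [ 0.5697 -0.339   0.09  ] [ 0.5888 -0.198   0.1696]
scene hanger [(array([249.8, 145.5]), 0.73)]
scene hanger_tab [(array([249.7, 136. ]), 0.62)]
scene hanger_mouth [(array([246.7, 155.7]), 0.63)]
```

View pics/s3.png

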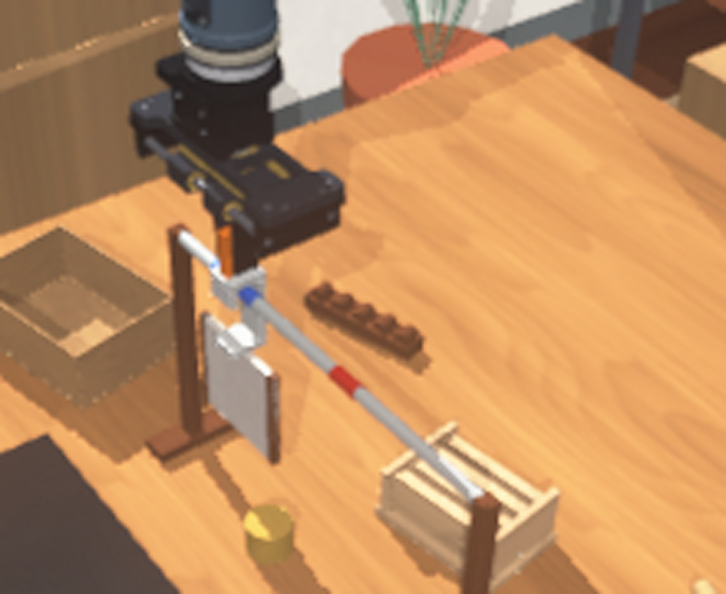

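The scene view shows the hook on the rail over the blue band, with blue visible on both sides and the lip in front of the rail. Now I'll slide it along +y to the tag.

```bash
python3 -m handwheel '[[0,0.005,-0.0005,0,0,0],[0,0.015,-0.0005,0,0,0],[-0.001,0.027,-0.0005,0,0,0],[-0.001,0.04,-0.0005,0,0,0],[-0.001,0.053,-0.0005,0,0,0],[-0.0015,0.066,-0.0005,0,0,0],[-0.002,0.08,-0.0005,0,0,0],[-0.002,0.09,-0.0005,0,0,0]]'
python3 -m handwheel '[[0,0.008,0,0,0,0],[0,0.016,0,0,0,0],[-0.0005,0.024,0,0,0,0],[-0.001,0.032,0,0,0,0],[-0.001,0.04,0,0,0,0],[-0.001,0.048,0,0,0,0],[-0.0015,0.056,0,0,0,0],[-0.0015,0.058,0,0,0,0]]'
```

```text
time_s: 10.1
position: [0.5702, -0.1654, 0.2874]
tcp_rot: [[-1.0, -0.026, -0.0], [-0.026, 1.0, 0.001], [0.0, 0.001, -1.0]]
force: [0.0, 0.2, -3.1]
opening: 0.132
grasp_force: 30.0
time_s: 10.77
position: [0.5687, -0.1084, 0.2873]
tcp_rot: [[-1.0, -0.026, -0.001], [-0.026, 1.0, 0.001], [0.001, 0.001, -1.0]]
force: [-0.7, -0.2, -2.7]
opening: 0.132
grasp_force: 30.0
```

Run:
```python
from w import *
for c in('scene','top'):
    im,d=cams.capture(c)
    cal=cams.calibration(c); v,u=np.mgrid[:420,:560]; K=cal['mtx']
    P=(np.stack([(u-K[0,2])/K[0,0]*d,(v-K[1,2])/K[1,1]*d,d],-1)-cal['t'])@cal['R']
    m=(d>0)&(P[...,2]>.09)&(P[...,2]<.17)&(abs(P[...,0]-.575)<.03)&(abs(P[...,1]+.109)<.08); q=P[m]
    if len(q):print(c,'board',len(q),q.mean(0),np.percentile(q,[1,99],axis=0))
    hsv=cv2.cvtColor(im,cv2.COLOR_BGR2HSV); H,S=hsv[...,0].astype(int),hsv[...,1]
    m=(abs(P[...,0]-.572)<.03)&(abs(P[...,2]-.246)<.018)&((H<8)|(H>172))&(S>130)
    q=P[m]; print('red',len(q), (q.mean(0),np.percentile(q[:,1],[1,99])) if len(q) else 0)
    for q in('hanger','hanger_tab','red_tag'):
        r=models.tip_of(q,c)[:1]
        zq={'hanger':.246,'hanger_tab':.275,'red_tag':.24}[q]
        print(c,q,[(np.round(t['position'],1),round(t['conf'],2),onz(c,t['position'],zq)) for t in r])
    if c=='scene': cv2.imwrite('pics/s4.png',cv2.resize(im[80:240,200:400],None,fx=3.6,fy=3.6,interpolation=cv2.INTER_CUBIC))
```

```text
scene board 561 [ 0.5765 -0.1012  0.1294] [[ 0.5677 -0.1625  0.0907]
 [ 0.58   -0.0505  0.169 ]]
red 1 (array([ 0.5783, -0.092 ,  0.2427]), array([-0.092, -0.092]))
scene hanger [(array([282.3, 174.7]), 0.86, array([ 0.5787, -0.1074,  0.246 ]))]
scene hanger_tab [(array([283.8, 163.5]), 0.85, array([ 0.5709, -0.1131,  0.275 ]))]
scene red_tag []
top board 52 [ 0.5682 -0.1029  0.123 ] [[ 0.566  -0.1662  0.0929]
 [ 0.5702 -0.0581  0.1695]]
red 0 0
top hanger [(array([286.7, 193.4]), 0.52, array([ 0.5726, -0.1138,  0.246 ]))]
top hanger_tab [(array([285.8, 192.8]), 0.68, array([ 0.5685, -0.1112,  0.275 ]))]
top red_tag []
```

View pics/s4.png

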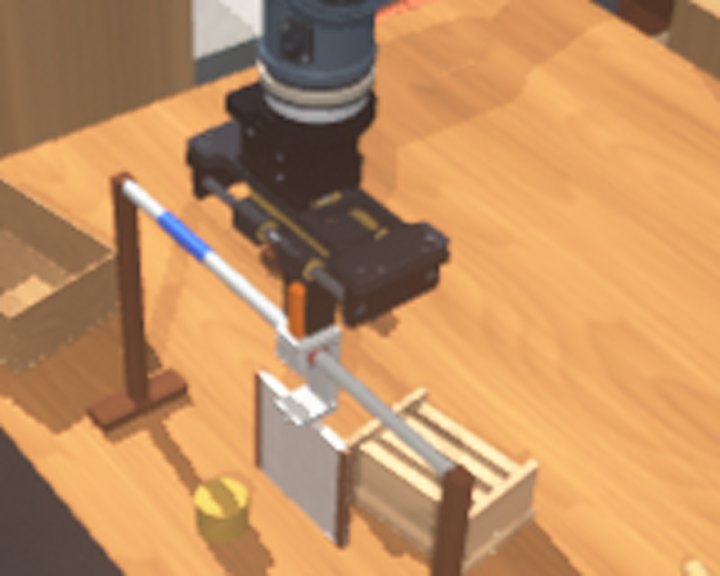

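The hook now covers the red tag, with only a sliver of red inside the slot. The board centre is at y ≈ -0.1065 and the tag at -0.1075 in the same camera. I'll lower 1.5 mm and let go.

```bash
python3 -m handwheel '[[0,-0.0005,-0.0005,0,0,0],[0,-0.0005,-0.001,0,0,0],[0,-0.0005,-0.0015,0,0,0],[0,-0.0005,-0.0015,0,0,0],[0,-0.0005,-0.0015,0,0,0],[0,-0.0005,-0.0015,0,0,0],[0,-0.0005,-0.0015,0,0,0],[0,-0.0005,-0.0015,0,0,0]]'
python3 -m handwheel '[[0,0,0,0,0,0],[0,0,0,0,0,0],[0,0,0,0,0,0],[0,0,0,0,0,0],[0,0,0,0,0,0],[0,0,0,0,0,0],[0,0,0,0,0,0],[0,0,0,0,0,0]]' 0.2
python3 -m handwheel '[[0,0,0,0,0,0],[0,0,0,0,0,0],[0,0,0,0,0,0],[0,0,0,0,0,0],[0,0,0.005,0,0,0],[0,0,0.015,0,0,0],[0,0,0.03,0,0,0],[0,0,0.05,0,0,0]]'
python3 -m handwheel '[[0,0,0.02,0,0,0],[0,0,0.05,0,0,0],[0,0,0.06,0,0,0],[0,0,0.06,0,0,0],[0,0,0.06,0,0,0],[0,0,0.06,0,0,0],[0,0,0.06,0,0,0],[0,0,0.06,0,0,0]]'
```

```text
time_s: 11.83
position: [0.5691, -0.1106, 0.286]
tcp_rot: [[-1.0, -0.025, 0.0], [-0.025, 1.0, -0.001], [-0.0, -0.001, -1.0]]
force: [-1.0, -0.7, -0.1]
opening: 0.137
grasp_force: 30.0
time_s: 12.5
position: [0.569, -0.1103, 0.2858]
tcp_rot: [[-1.0, -0.025, 0.0], [-0.025, 1.0, 0.0], [-0.0, 0.0, -1.0]]
force: [-0.5, -0.6, -0.4]
opening: 0.582
grasp_force: 0.0
time_s: 13.17
position: [0.5685, -0.1101, 0.3361]
tcp_rot: [[-1.0, -0.025, -0.002], [-0.025, 1.0, 0.001], [0.002, 0.001, -1.0]]
force: [0.0, -0.6, 0.9]
opening: 0.597
grasp_force: 0.0
time_s: 13.83
position: [0.5684, -0.1101, 0.3941]
tcp_rot: [[-1.0, -0.025, -0.003], [-0.025, 1.0, 0.001], [0.003, 0.001, -1.0]]
force: [-0.5, 0.3, -0.6]
opening: 0.601
grasp_force: 0.0
```

Run:
```python
from w import *
for c in('scene','top'):
    im,d=cams.capture(c); np.savez(c+'3.npz',im=im,d=d)
    cal=cams.calibration(c); v,u=np.mgrid[:420,:560]; K=cal['mtx']
    P=(np.stack([(u-K[0,2])/K[0,0]*d,(v-K[1,2])/K[1,1]*d,d],-1)-cal['t'])@cal['R']
    m=(d>0)&(P[...,2]>.09)&(P[...,2]<.17)&(abs(P[...,0]-.575)<.03)&(abs(P[...,1]+.109)<.08); q=P[m]
    if len(q):print(c,'board',len(q),q.mean(0),np.percentile(q,[1,99],axis=0))
    hsv=cv2.cvtColor(im,cv2.COLOR_BGR2HSV); H,S=hsv[...,0].astype(int),hsv[...,1]
    m=(abs(P[...,0]-.572)<.03)&(abs(P[...,2]-.246)<.018)&((H<8)|(H>172))&(S>130)
    print('red',m.sum(),P[m])
    for q in('hanger','hanger_tab','roller_mid','roller','tension_pivot','tensioner','pawl'):
        r=models.tip_of(q,c)[:1]
        zq={'hanger':.246,'hanger_tab':.275,'roller_mid':.074,'tension_pivot':.074,'roller':.042,'tensioner':0,'pawl':.012}[q]
        print(c,q,[(np.round(t['position'],1),round(t['conf'],2),onz(c,t['position'],zq)) for t in r])
    if c=='scene': cv2.imwrite('pics/s5.png',cv2.resize(im[80:400,200:480],None,fx=1.8,fy=1.8,interpolation=cv2.INTER_CUBIC))
```

```text
scene board 546 [ 0.5771 -0.1025  0.1292] [[ 0.5694 -0.1617  0.0906]
 [ 0.5805 -0.0531  0.169 ]]
red 2 [[ 0.5754 -0.0959  0.2416]
 [ 0.5782 -0.0921  0.2425]]
scene hanger [(array([281.5, 172.8]), 0.96, array([ 0.5762, -0.1144,  0.246 ]))]
scene hanger_tab [(array([284. , 164.6]), 0.75, array([ 0.5729, -0.1094,  0.275 ]))]
scene roller_mid [(array([388.8, 304.5]), 0.79, array([0.524 , 0.2579, 0.074 ]))]
scene roller [(array([386.1, 308.9]), 0.56, array([0.5188, 0.252 , 0.042 ]))]
scene tension_pivot [(array([280.6, 188.4]), 0.5, array([ 0.502 , -0.2165,  0.074 ]))]
scene tensioner [(array([362.9, 343.2]), 0.78, array([0.6073, 0.2737, 0.    ]))]Traceback (most recent call last):
  File "<stdin>", line 12, in <module>
ValueError: it knows: blue_band, bowl, brass_weight, brush_rest, drying_rail, hanger, hanger_mouth, hanger_tab, offcut_box, paste_brush, paste_jar, red_tag, roller, roller_mid, slot_rack, spray_bottle, tension_pi
```

The hanger is released and hangs centred: board centre at y -0.1074, tag at -0.1072 in the same camera. I'll close the fingers and go to the tensioner.

```bash
python3 -m handwheel '[[-0.005,0.035,0,0,0,0],[-0.01,0.075,0,0,0,0],[-0.015,0.115,0,0,0,0],[-0.02,0.155,0,0,0,0],[-0.03,0.195,0,0,0,0],[-0.035,0.235,-0.02,0,0,0],[-0.045,0.27,-0.04,0,0,0],[-0.05,0.3,-0.06,0,0,0]]' -1
python3 -m handwheel '[[0,0.01,-0.01,0,0,0],[0,0.015,-0.02,0,0,0],[0,0.015,-0.03,0,0,0],[0,0.015,-0.03,0,0,0],[0,0.015,-0.03,0,0,0],[0,0.015,-0.03,0,0,0],[0,0.015,-0.03,0,0,0],[0,0.015,-0.03,0,0,0]]'
```

```text
time_s: 14.85
position: [0.5184, 0.1918, 0.3362]
tcp_rot: [[-1.0, -0.026, 0.002], [-0.026, 1.0, 0.001], [-0.002, 0.001, -1.0]]
force: [0.5, 0.5, 0.1]
opening: 0.081
grasp_force: 0.0
time_s: 15.52
position: [0.5198, 0.2038, 0.3067]
tcp_rot: [[-1.0, -0.024, 0.002], [-0.024, 1.0, 0.0], [-0.002, 0.0, -1.0]]
force: [-1.1, -0.9, -0.9]
opening: 0.006
grasp_force: 0.0
```

Run:
```python
from w import *
def rep(P,d,n):
    m=(d>0)&(P[...,2]>.09)&(P[...,2]<.115)&(P[...,0]<.58)&(P[...,0]>.47)&(P[...,1]>.2)&(P[...,1]<.32); q=P[m]
    if len(q): print(n,'roller',len(q),q.mean(0),q.min(0),q.max(0),cv2.minEnclosingCircle(q[q[:,2]>np.percentile(q[:,2],50)][:,:2].astype(np.float32)*1000))
im,d,P,s=wcloud(); print(s['position'])
cv2.imwrite('pics/w2.png',im); rep(P,d,'wrist')
for q in('roller_mid','roller','tension_pivot'):
    print(q,[(np.round(t['position'],1),round(t['conf'],2),onz('wrist',t['position'],.042 if q=='roller' else .074)) for t in models.tip_of(q,'wrist')[:2]])
for c in('top','scene'):
    im,d=cams.capture(c); 
    cal=cams.calibration(c); v,u=np.mgrid[:420,:560]; K=cal['mtx']
    P=(np.stack([(u-K[0,2])/K[0,0]*d,(v-K[1,2])/K[1,1]*d,d],-1)-cal['t'])@cal['R']; rep(P,d,c)
    for q in('roller_mid','roller','tension_pivot'):
        print(c,q,[(np.round(t['position'],1),round(t['conf'],2),onz(c,t['position'],.042 if q=='roller' else .074)) for t in models.tip_of(q,c)[:1]])
```

```text
[0.5198 0.2038 0.3067]
wrist roller 661 [0.518  0.2581 0.104 ] [0.5031 0.2427 0.0921] [0.5342 0.2743 0.1076] ((519.5982666015625, 259.0547790527344), 15.28589153289795)
roller_mid [(array([327.4, 184.4]), 0.79, array([0.5175, 0.2609, 0.074 ]))]
roller [(array([323.2, 179.2]), 0.71, array([0.5165, 0.26  , 0.042 ]))]
tension_pivot []
top roller_mid []
top roller []
top tension_pivot [(array([160.4, 181.4]), 0.78, array([0.6351, 0.2764, 0.074 ]))]
scene roller 168 [0.5244 0.2625 0.1022] [0.5026 0.2453 0.0912] [0.5391 0.2772 0.1101] ((522.01806640625, 261.16302490234375), 16.20539093017578)
scene roller_mid [(array([391.2, 304.5]), 0.63, array([0.5193, 0.2612, 0.074 ]))]
scene roller [(array([388.2, 312.7]), 0.81, array([0.5222, 0.2625, 0.042 ]))]
scene tension_pivot [(array([356.5, 335.4]), 0.87, array([0.642 , 0.2738, 0.074 ]))]
```

View pics/w2.png

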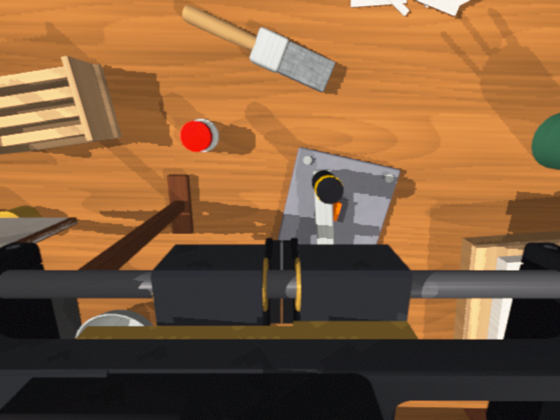

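The wrist view shows the roller top at (327,184), the orange pawl at (338,211) beside the arm, and the closed fingers clear to the right. The roller axis is about (0.520, 0.2595). I'll descend beside it.

```bash
python3 -m handwheel '[[0,0,-0.03,0,0,0],[0,0,-0.07,0,0,0],[0,0,-0.11,0,0,0],[0,0,-0.15,0,0,0],[0,0,-0.185,0,0,0],[0,0,-0.21,0,0,0],[0,0,-0.227,0,0,0],[0,0,-0.227,0,0,0]]'
python3 -m handwheel '[[0,0.003,0,0,0,0],[0,0.006,0,0,0,0],[0,0.009,0,0,0,0],[0,0.012,0,0,0,0],[0,0.015,0,0,0,0],[0,0.018,0,0,0,0],[0,0.022,0,0,0,0],[0,0.026,0,0,0,0]]'
python3 -m handwheel '[[0,0.002,0,0,0,0],[0,0.004,0,0,0,0],[0,0.006,0,0,0,0],[0,0.008,0,0,0,0],[0,0.01,0,0,0,0],[0,0.01,0,0,0,0],[0,0.01,0,0,0,0],[0,0.01,0,0,0,0]]'
```

```text
time_s: 16.78
position: [0.5166, 0.2041, 0.0751]
tcp_rot: [[-1.0, -0.025, -0.008], [-0.025, 1.0, -0.001], [0.008, -0.001, -1.0]]
force: [0.5, 0.5, -0.3]
opening: 0.006
grasp_force: 0.0
time_s: 17.45
position: [0.5189, 0.2304, 0.0792]
tcp_rot: [[-1.0, -0.026, -0.0], [-0.026, 1.0, -0.001], [0.0, -0.001, -1.0]]
force: [-0.7, -5.3, 2.4]
opening: 0.011
grasp_force: 2.9
time_s: 18.12
position: [0.5188, 0.2393, 0.0792]
tcp_rot: [[-1.0, -0.026, -0.001], [-0.026, 1.0, -0.002], [0.001, -0.002, -1.0]]
force: [-1.5, -6.6, 4.1]
opening: 0.008
grasp_force: 3.6
```

```bash
python3 -m handwheel '[[0.001,0.005,0,0,0,0],[0.002,0.01,0,0,0,0],[0.003,0.015,0,0,0,0],[0.004,0.02,0,0,0,0],[0.005,0.025,0,0,0,0],[0.006,0.03,0,0,0,0],[0.007,0.035,0,0,0,0],[0.007,0.038,0,0,0,0]]'
python3 -m handwheel '[[0,0.003,0,0,0,0],[0.001,0.005,0,0,0,0],[0.001,0.007,0,0,0,0],[0.001,0.007,0,0,0,0],[0.001,0.007,0,0,0,0],[0.001,0.007,0,0,0,0],[0.001,0.007,0,0,0,0],[0.001,0.007,0,0,0,0]]'
```

```text
time_s: 18.78
position: [0.5262, 0.2771, 0.0792]
tcp_rot: [[-1.0, -0.026, -0.0], [-0.026, 1.0, -0.003], [0.001, -0.003, -1.0]]
force: [0.5, -8.9, 4.2]
opening: 0.006
grasp_force: 4.9
time_s: 19.45
position: [0.5272, 0.2833, 0.0791]
tcp_rot: [[-1.0, -0.026, -0.001], [-0.026, 1.0, -0.004], [0.001, -0.004, -1.0]]
force: [1.2, -9.3, 3.8]
opening: 0.004
grasp_force: 5.1
```

Run:
```python
from w import *
s=bot.read_state(); print(s['time_s'],s['position'],s['force'])
ims=[]
for c in('top','scene'):
    im,d=cams.capture(c)
    cal=cams.calibration(c); v,u=np.mgrid[:420,:560]; K=cal['mtx']
    P=(np.stack([(u-K[0,2])/K[0,0]*d,(v-K[1,2])/K[1,1]*d,d],-1)-cal['t'])@cal['R']
    hsv=cv2.cvtColor(im,cv2.COLOR_BGR2HSV); H,S=hsv[...,0].astype(int),hsv[...,1]
    reg=(d>0)&(P[...,0]>.6)&(P[...,0]<.8)&(P[...,1]>.17)&(P[...,1]<.36)
    r=P[reg&((H<8)|(H>172))&(S>150)&(P[...,2]>.012)]; g=P[reg&(H>40)&(H<90)&(S>120)]
    if len(r)>3 :
        k=np.polyfit(r[:,0],r[:,1],1); print(c,'pointer',len(r),r.mean(0),'tip',r[r[:,0].argmax()],'ang',np.degrees(np.arctan(k[0])))
    if len(g): print('green',len(g),g.mean(0))
    print(models.tip_of('roller_mid',c)[:1],[onz(c,t['position'],.074) for t in models.tip_of('roller_mid',c)[:1]])
    ims.append(cv2.resize(im[130:250,110:240] if c=='top' else im[260:400,280:430],(400,400),interpolation=cv2.INTER_CUBIC))
cv2.imwrite('pics/t1.png',np.hstack(ims))
```

```text
19.45 [0.5272 0.2833 0.0791] [ 1.2459 -9.2786  3.7656]
top pointer 31 [0.6973 0.247  0.0358] tip [0.7267 0.2374 0.038 ] ang -19.444595627970184
green 5 [0.71   0.2386 0.0133]
[] []
scene pointer 83 [0.6917 0.2551 0.0354] tip [0.7288 0.2446 0.0366] ang -19.644153627548622
green 39 [0.7123 0.2462 0.0121]
[{'position': [405.4, 324.5], 'conf': 0.58}] [array([0.5308, 0.3178, 0.074 ])]
```

View pics/t1.png

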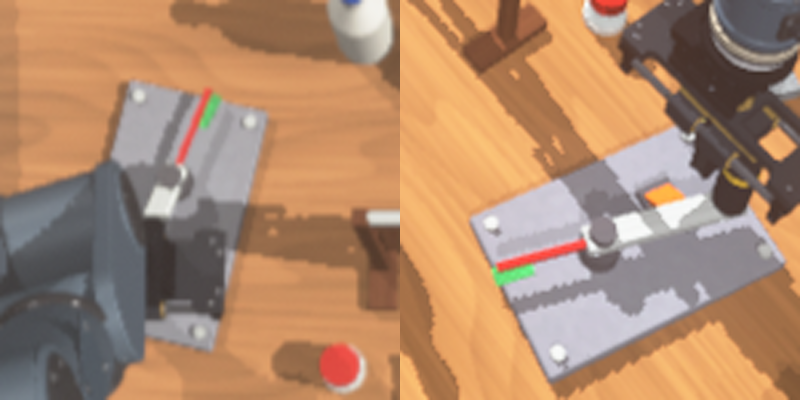

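The top view shows the red pointer along the near edge of the green patch. The scene view shows the orange pawl now behind the arm. I'll measure the arm angle against the rest images.

Run:
```python
from w import *
def an(c,im,d,n):
    cal=cams.calibration(c); v,u=np.mgrid[:420,:560]; K=cal['mtx']
    P=(np.stack([(u-K[0,2])/K[0,0]*d,(v-K[1,2])/K[1,1]*d,d],-1)-cal['t'])@cal['R']
    hsv=cv2.cvtColor(im,cv2.COLOR_BGR2HSV); H,S=hsv[...,0].astype(int),hsv[...,1]
    reg=(d>0)&(P[...,0]>.6)&(P[...,0]<.8)&(P[...,1]>.17)&(P[...,1]<.36)
    r=P[reg&((H<8)|(H>172))&(S>150)&(P[...,2]>.012)]; g=P[reg&(H>40)&(H<90)&(S>120)]
    vx,vy,x0,y0=cv2.fitLine(r[:,:2].astype(np.float32),cv2.DIST_HUBER,0,.001,.001).ravel()
    a=np.degrees(np.arctan2(vy*np.sign(vx),abs(vx)))
    piv=np.array([x0,y0])+(.6375-x0)/vx*np.array([vx,vy])
    ga=np.degrees(np.arctan2(g[:,1]-piv[1],g[:,0]-piv[0])) if len(g) else []
    print(n,c,'ptr ang',a,'axis@pivot',piv,'green',len(g),np.percentile(ga,[2,50,98]) if len(g) else '')
for c in('top','scene'):
    z=np.load(c+'.npz'); an(c,z['im'],z['d'],'rest')
    z=np.load(c+'2.npz'); an(c,z['im'],z['d'],'rest2')
    im,d=cams.capture(c); an(c,im,d,'now')
```

```text
rest top ptr ang 4.767237 axis@pivot [0.6375 0.2698] green 13 [-23.5158 -21.5959 -20.5785]
rest2 top ptr ang 4.3938847 axis@pivot [0.6375 0.2697] green 12 [-24.6045 -22.1197 -19.513 ]
now top ptr ang -19.451777 axis@pivot [0.6375 0.2681] green 5 [-22.7163 -21.6227 -21.2037]
rest scene ptr ang 6.4390345 axis@pivot [0.6375 0.2735] green 65 [-25.2876 -21.3629 -17.2887]
rest2 scene ptr ang 6.622275 axis@pivot [0.6375 0.2734] green 64 [-25.4706 -21.1782 -17.2368]
now scene ptr ang -19.739393 axis@pivot [0.6375 0.2746] green 38 [-23.8318 -20.4202 -17.8107]
```

Pointer against sector gives q ≈ 0.45, so another 3.5 mm should bring it to about 0.48.

```bash
python3 -m handwheel '[[0,0.001,0,0,0,0],[0,0.002,0,0,0,0],[0,0.003,0,0,0,0],[0,0.0035,0,0,0,0],[0,0.0035,0,0,0,0],[0,0.0035,0,0,0,0],[0,0.0035,0,0,0,0],[0,0.0035,0,0,0,0]]'
python3 - <<'E'
from w import *
s=bot.read_state(); print(s['position'],s['force'])
for c in('scene',):
    im,d=cams.capture(c)
    cal=cams.calibration(c); v,u=np.mgrid[:420,:560]; K=cal['mtx']
    P=(np.stack([(u-K[0,2])/K[0,0]*d,(v-K[1,2])/K[1,1]*d,d],-1)-cal['t'])@cal['R']
    hsv=cv2.cvtColor(im,cv2.COLOR_BGR2HSV); H,S=hsv[...,0].astype(int),hsv[...,1]
    r=P[(d>0)&(P[...,0]>.6)&(P[...,0]<.8)&(P[...,1]>.17)&(P[...,1]<.36)&((H<8)|(H>172))&(S>150)&(P[...,2]>.012)]
    vx,vy,*_=cv2.fitLine(r[:,:2].astype(np.float32),cv2.DIST_HUBER,0,.001,.001).ravel(); print('ptr',np.degrees(np.arctan(vy/vx)))
    q=P[(d>0)&(P[...,2]>.09)&(P[...,2]<.17)&(abs(P[...,0]-.575)<.03)&(abs(P[...,1]+.109)<.08)]
    print('board',len(q),q.mean(0),np.percentile(q,[1,99],axis=0)[:,1])
E
```

```text
time_s: 20.52
position: [0.5274, 0.2867, 0.0792]
tcp_rot: [[-1.0, -0.026, -0.0], [-0.026, 1.0, -0.004], [0.0, -0.004, -1.0]]
force: [0.8, -9.6, 3.4]
opening: 0.005
grasp_force: 5.3
[0.5274 0.2867 0.0792] [ 0.7985 -9.6267  3.4132]
ptr -21.32552
board 534 [ 0.5771 -0.1024  0.1291] [-0.1615 -0.0534]
```

The pointer is at -21.3°, the middle of the sector. The push is 9.6 N, and the hanger is still and centred. I'll hand in.

```bash
python3 -c "
from rig import bot;print(bot.hand_in())"
```

```text
the job is handed in; nothing more can be done
None
```

The job is handed in, but no verdict came back: the hanger hangs free and centred on the red tag (within about 1 mm by camera), and the fingers hold the roller at about 9.6 N with the arm near 0.48 rad, mid-green and past the pawl.

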